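# Load a solder reel onto the reel stand

### The arm

A 6-joint arm with a two-finger parallel gripper is mounted at the origin on the work surface. World frame = base frame: x ahead of the robot, y to its left, z up, the work surface at z = 0. Lengths are in m, angles in degrees, forces in N, time in s.
With the tool pointing down it reaches from about 0.35 to 0.875 m from the base axis. Payload 4.2 kg.
Tool frame: the origin (TCP) lies midway between the tips of the shut fingers; the grasp point (between the pads) lies 19 mm behind it; z points along the fingers, y is the line along which they close (so a half turn about z gives the same grasp; the last joint's range is limited). The gripper opens to 87 mm and grips with 3 to 60 N. Pads are 19 mm wide; open, the fingers measure 117 mm over their backs; the gripper's body (75 mm by 190 mm) begins 51 mm behind the grasp point.
Start: joints at [-54.798, 22.042, 0.453, 0, -68.411, -14.817], TCP at [0.218, -0.586, 0.223] pointing down, gripper open.
Joint ranges: [-179.83, 179.83], [-69.29, 118.12], [-61.27, 80.66], [-181.25, 117.63], [-171.15, -9.14], [-177.46, 177.46]. Speed limits (degrees/s): [159.86, 159.86, 180, 180, 180, 180].

### API

Orientations are given as [roll, pitch, yaw] about the fixed x, y, z axes, in that order (R = Rz(yaw) Ry(pitch) Rx(roll)).
In Python, from workcell import env gives the robot as it stands. The module is installed in compiled form; this text tells all that it offers. Calls block until the motion is done:
- env.goto(position, orientation): joint-space move of the TCP to a pose.
- env.move_straight(position, rotation=None, rate=0.15, force_limit=None): straight line of the TCP; rotation=None keeps the orientation; rate is the mean speed in m/s. With force_limit (N) it stops when the force on the tool has changed by that much, and returns True; else False.
- env.set_joints(angles): joint-space move.
- env.gripper_to(opening, grasp_force=None): opening from 0.0 (shut) to 1.0 (fully open); grasp_force is the grip in N (None keeps the last); returns when the fingers have stopped.
- env.dwell(seconds).
- env.inverse_kinematics(position, orientation): joint angles nearest the present ones, or None.
- env.read_state(): the state.
- env.grab_frame(name): name is "side" or "top" or "wrist"; returns a dict with "image" (400x640x3 uint8, blue, green, red), "fx", "fy", "cx", "cy" (pixels), "position" and "orientation" of the camera in the world. Camera axes: x right, y up, looking along -z (the intrinsics and any distortion apply to the point x, -y, -z); pixel columns grow to the right and rows downward; lengths in m; the calibration is good to about 2 mm. A picture is of the moment at which its call begins. There is no depth.
A pose or a line that the arm cannot do raises env.Unreachable and nothing moves.
- env.close_job(): hands the job in; it is judged then, once.
Trained networks look in a picture, given as the dict that the camera call returned (one of the last four; its "shot" number tells which), for a name from the list of things; names that differ only in an ending like _2 or _b are one class to them, and where a whole thing is asked for, a point or a joint stands for the part that bears it (a point fixed in the world has none). Each returns a list of dicts, best first, with "score" (0 to 1); they miss things now and then, are a little off and sometimes report something else, mostly with a low value. They report only what shows in the picture. A call takes as long as a camera call.
- env.search_frame(picture, thing): "xyz" ([x, y, z] in m, in world coordinates, good to about 4 mm: the middle of the surface that is visible of it).
- env.trace(picture, thing): "mask" (400x640 bool, what is visible of it).
The state is a dict: "clock": time; "joint_positions": joint angles; "qvel": joint speeds; "joint_torque": joint torques, N m; "position": TCP position; "tool_rot": TCP orientation; "force": force on the tool from outside, world axes, zero at the start; "wrist_torque": the same for the moment, N m; "opening": opening from 0.0 (shut) to 1.0 (fully open); "finger_force": force on a finger pad.
Only numpy, scipy, OpenCV 4.12 (cv2) and the standard library are available. Lean on these libraries where they do the work, as an engineer would, in place of code of your own. Each camera call takes 0.05 s, during which the arm holds its last target. There are 200 camera calls.

### The job

Put the green solder reel up on the reel stand: slide the loose spindle through the bore of the green reel where it sits in its tray, until the reel is about midway along the shaft, and let the spindle go there. Then pick up the reel with the spindle in it and press the spindle straight down past the stand's two orange sprung jaws until it lies level at the bottom of both forks, both jaws have snapped shut above it and the reel hangs between the forks. Do not drop the reel, and leave the blue reel and everything else on the bench where it is.

Things in the scene. Friction and masses are not known exactly. Their poses are not given: they have to be found in the camera images.
- spindle: loose steel spindle lying flat on the mat (axis 6 mm above it): round shaft 12 mm thick, 176 mm long, one end tapering to 6 mm over its last 7 mm, a red flat head on the other, 28 mm long, 24 wide, 12 thick, centred on the axis. 0.11 kg. Origin on the axis, mid-shaft; x along it to the tapered tip (at +88 mm; head from -88 to -116), y across the head's 24 mm, z through its 12 mm
- reel_green: solder reel with green flanges, 70 mm in diameter, 50 mm wide over their flat outer faces, each 4 mm thick, wound with bright solder to 54 mm; an 18 mm bore runs right through. 0.42 kg. Origin at its centre; its y axis is the bore's axis (x and z turn as it rolls). It stands on its rim in either place of the tray, bore level
- reel_blue: a second reel, the same but with blue flanges, in the tray's other place; it is to stay there
- tray: low fixed black tray on the 2 mm mat, 186 mm (x) by 78 mm (y), walls 14 mm high, with two places for reels, 42 mm either side of its middle along x. A reel rests there on two low ribs, its bore along the tray's y axis, some 41 mm above the tray's underside. Origin at the centre of the underside
- stand: fixed grey reel stand: base 100 mm (x) by 160 (y), two upright forks 8 mm thick at y = +62 and -62 mm (116 clear between). Each has a slot at x = 0, open at the top, 14 mm wide, its floor 58 mm above the underside: a seated spindle's axis is at z = 64 mm. The mouth above the jaw is 17 mm wide and flares to 39 at the top, 107 mm up. Origin at the underside's centre. The spindle goes in either way round
- seat_left (a point): point on the axis of a seated spindle, in the fork at the stand's +y side, 64 mm above the stand's underside
- seat_right (a point): the same in the fork at the stand's -y side
- jaw_left (a joint): orange sprung jaw across the slot of the +y fork: an 18 mm flap, 4 mm thick, hinged at the slot's +x side 87 mm above the stand's underside. 0 = closed, level; grows as it is pushed down, to 1.45 rad. A spindle pressed from above swings it down, passes its tip near 1.2 rad, and it springs shut above. Each jaw takes about 5 N to start and 8 N to pass, more than the reel's weight
- jaw_right (a joint): the same jaw in the -y fork
- cutters: bystander: side cutters with orange handles, 150 mm long, lying flat
- pliers: bystander: pliers with orange handles, 165 mm long, lying flat
- driver: bystander: black and yellow screwdriver, 170 mm long, lying
- flux: bystander: small clear bottle with a red nozzle, 38 mm across, 92 mm tall
- tip_cleaner: bystander: grey pot of brass wool, 68 mm across, 45 mm tall
- board: bystander: green circuit board with components, 90 by 70 mm, 16 mm tall

How it is judged (in metres and radians):
On the way, in this order (a step that is already met when the one before it is completed fails the run):
1. the spindle is through the green reel, with the middle of the shaft within 30 mm of the reel's centre, and has been let go there with the reel still in the tray (distance between reel_green and spindle below 0.03 m and angle between the y axis of reel_green and the x axis of spindle, either way round below 0.25 rad and horizontal distance between reel_green and tray below 0.055 m and height (world z) of reel_green below 0.052 m and contact force between the fingers and spindle below 0.05 N and linear speed of spindle below 0.03 m/s), for 0.2 s.
2. the reel has been lifted out of the tray with the spindle still through it (distance between reel_green and spindle below 0.03 m and angle between the y axis of reel_green and the x axis of spindle, either way round below 0.25 rad and height (world z) of reel_green above 0.085 m), for 0.1 s.
3. the spindle has pushed a jaw of the stand more than 0.6 rad open on its way down, with the reel on it (distance between reel_green and spindle below 0.03 m and angle between the y axis of reel_green and the x axis of spindle, either way round below 0.25 rad and value of joint any of jaw_left, jaw_right above 0.6 rad and z of spindle in the frame of stand between 0.062 and 0.105 m and x of spindle in the frame of stand between -0.015 and 0.015 m and y of spindle in the frame of stand between -0.03 and 0.03 m).
At the end, for the whole second after the job is handed in: Spindle at the bottom of both forks (4 mm across and in height, 21 mm along, level and in line to 0.06 rad), both jaws shut (under 0.15 rad), green reel on it within 30 mm of mid-shaft and 31 mm of the stand's middle, all at rest; blue reel moved under 20 mm, other bystanders under 30 mm (x of spindle in the frame of stand between -0.004 and 0.004 m and y of spindle in the frame of stand between -0.021 and 0.021 m and z of spindle in the frame of stand between 0.06 and 0.068 m and angle between the x axis of spindle and the y axis of stand, either way round below 0.06 rad and distance between reel_green and spindle below 0.03 m and angle between the y axis of reel_green and the x axis of spindle, either way round below 0.25 rad and value of joint each of jaw_left, jaw_right below 0.15 rad and y of reel_green in the frame of stand between -0.031 and 0.031 m and linear speed of each of reel_green, spindle below 0.03 m/s and distance of reel_blue from where it was at the start of the episode below 0.02 m and distance of each of cutters, pliers, driver, flux, tip_cleaner, board from where it was at the start of the episode below 0.03 m); the robot touches nothing.
It fails at once if the green reel is dropped: it falls or is flung faster than 0.6 m/s with the fingers off it (contact force between the fingers and reel_green below 0.01 N and linear speed of reel_green above 0.6 m/s).
It fails at once if the blue reel is moved more than 20 mm or another bystander more than 30 mm (distance of reel_blue from where it was at the start of the episode above 0.02 m or distance of any of cutters, pliers, driver, flux, tip_cleaner, board from where it was at the start of the episode above 0.03 m).
It also fails if it takes over 67 s, if anything falls off the work surface, if the arm or the gripper's body presses on something with over 40 N, if the wrist force passes 120 N, or if a joint passes its speed limit or range.

## Working session

There is one attempt and no reset: what is moved stays moved. The work goes in short steps, each a Python script; the robot and the scene stay as the last script left them, time stands still between calls to the robot, and variables do not carry over. Pictures are saved under pics/ and viewed, at most 13 in all, crops included, and the job is handed in when it is done.

```bash
mkdir -p pics; cat > h.py <<'E'
from workcell import env
import numpy as np, cv2
from scipy.spatial.transform import Rotation as R
def cam(p):
    o=np.array(p["orientation"],float)
    Rm=o if o.shape==(3,3) else (R.from_quat(o).as_matrix() if o.size==4 else R.from_euler('xyz',o,degrees=True).as_matrix())
    return Rm,np.array(p["position"])
def ray(p,u,v,z):
    Rm,c=cam(p); d=Rm@np.array([(u-p["cx"])/p["fx"],-(v-p["cy"])/p["fy"],-1]); 
    return c+d*(z-c[2])/d[2]
def proj(p,X):
    Rm,c=cam(p); q=Rm.T@(np.array(X)-c); return p["cx"]+p["fx"]*q[0]/-q[2], p["cy"]-p["fy"]*q[1]/-q[2]
E
python3 - <<'E'
from h import *
p=env.grab_frame("top"); s=env.grab_frame("side")
print({k:v for k,v in p.items() if k!="image"}); print({k:v for k,v in s.items() if k!="image"})
cv2.imwrite("pics/top.png",p["image"]);cv2.imwrite("pics/side.png",s["image"])
for n in ["spindle","reel_green","reel_blue","tray","stand","jaw_left","jaw_right","flux","tip_cleaner","cutters","pliers","driver","board"]:
    for q,l in((p,"top"),(s,"side")):
        r=env.search_frame(q,n); print(n,l,[(np.round(d["xyz"],3).tolist(),round(d["score"],2)) for d in r[:2]])
print(env.read_state())
E
```

```text
{'fx': 403.3819613074724, 'fy': 403.3819613074724, 'cx': 316.7582497964931, 'cy': 199.69502351788708, 'position': array([0.43965411, 0.03341338, 1.15538621]), 'orientation': array([  6.42395935,  -0.30184136, -90.31247691]), 'shot': 1}
{'fx': 412.435833252841, 'fy': 412.435833252841, 'cx': 324.0802460587714, 'cy': 200.75020571015605, 'position': array([0.53182279, 0.7364504 , 0.50909722]), 'orientation': array([  59.97586812,    0.6616389 , -177.56642978]), 'shot': 2}
spindle top [([0.585, 0.029, 0.015], 0.62)]
spindle side [([0.589, 0.037, 0.013], 0.93)]
reel_green top [([0.494, -0.242, 0.064], 0.84), ([0.752, -0.165, 0.036], 0.74)]
reel_green side [([0.498, -0.221, 0.053], 0.64)]
reel_blue top [([0.575, -0.243, 0.063], 0.73)]
reel_blue side [([0.573, -0.223, 0.049], 0.65)]
tray top [([0.534, -0.234, 0.004], 0.84)]
tray side [([0.538, -0.209, 0.008], 0.77)]
stand top [([0.536, 0.289, 0.012], 0.74)]
stand side [([0.534, 0.312, 0.01], 0.66)]
jaw_left top []
jaw_left side [([0.498, -0.22, 0.053], 0.46), ([0.535, 0.348, 0.093], 0.38)]
jaw_right top []
jaw_right side [([0.537, 0.223, 0.0
[... 685 characters left out ...]
, 0.81)]
{'clock': 1.4, 'joint_positions': array([-5.47989259e+01,  2.20437745e+01,  4.52241440e-01, -4.25367662e-04,
       -6.84128864e+01, -1.48166597e+01]), 'qvel': array([ 0.03672214, -0.0200599 ,  0.06937225, -0.09227101, -0.00885531,
       -0.01197003]), 'joint_torque': array([ 1.30885284e-03, -3.90469658e+01,  1.87622613e+01,  4.22443807e+00,
        1.54583738e-02, -2.59634771e-05]), 'position': array([ 0.21770988, -0.58582259,  0.22252425]), 'tool_rot': array([ 1.79995626e+02, -7.47807917e-04, -1.59615742e+02]), 'force': array([-0.22586927,  0.92662711, -0.12662543]), 'wrist_torque': array([ 0.00114014,  0.01529178, -0.02168605]), 'finger_force': 0.0, 'opening': 1.000981078817863}
```

View pics/top.png

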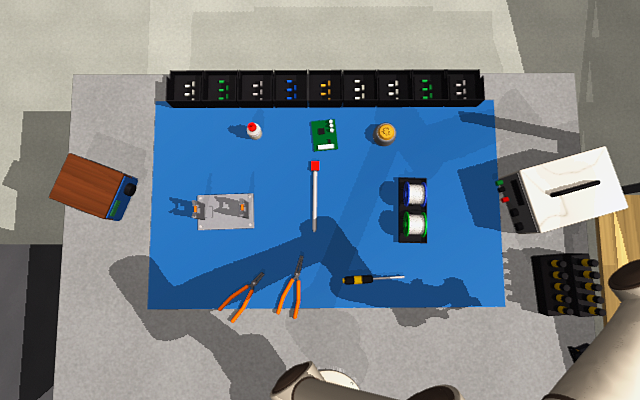

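View pics/side.png

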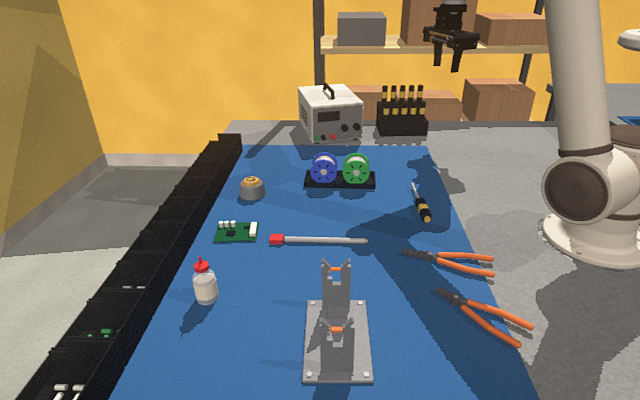

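```bash
python3 - <<'E'
from h import *
for nm,P,ys in [("sp",[.64,.033,.3],(0,180)),("ins",[.494,-.12,.06],(90,-90)),("reel",[.494,-.234,.07],(0,180)),("stand",[.536,.285,.1],(0,180))]:
    for y in ys:
        q=env.inverse_kinematics(P,[180,0,y]); print(nm,y,None if q is None else np.round(q,0))
env.goto([.50,-.15,.30],[180,0,0]); 
p=env.grab_frame("wrist"); cv2.imwrite("pics/w1.png",p["image"]); print(p["position"],p["orientation"],p["fx"])
for n in ["reel_green","reel_blue","tray"]: print(n,[(np.round(d["xyz"],4),d["score"]) for d in env.search_frame(p,n)[:1]])
env.goto([.56,.03,.32],[180,0,0]); 
p=env.grab_frame("wrist"); cv2.imwrite("pics/w2.png",p["image"]); print(p["position"],p["orientation"])
np.savez("w2.npz",**{k:p[k] for k in p})
print(env.read_state()["clock"])
m=[d for d in env.trace(p,"spindle")]
if m:
    mk=m[0]["mask"]; print(m[0]["score"],mk.sum()); r,c=np.nonzero(mk); print(c.min(),c.max(),r.min(),r.max())
    X=np.array([ray(p,u,v,.012)[:2] for u,v in zip(c,r)]); mu=X.mean(0); w,V=np.linalg.eigh(np.cov((X-mu).T)); a=V[:,1]; t=(X-mu)@a
    print(mu,a,mu+a*t.min(),mu+a*t.max())
E
```

```text
sp 0 [ 17.  21.  11.   0. -79.  73.]
sp 180 [  17.   21.   11.   -0.  -79. -107.]
ins 90 [  5.  22. -28.   0. -41. 175.]
ins -90 [  5.  22. -28.   0. -41.  -5.]
reel 0 [ -8.  24. -22.   0. -44.  98.]
reel 180 [ -8.  24. -22.  -0. -44. -82.]
stand 0 [ 43.  27. -11.   0. -52.  47.]
stand 180 [  43.   27.  -11.   -0.  -52. -133.]
[ 0.57096127 -0.1508906   0.4614126 ] [-1.52743429e+01  3.70682358e-02 -8.99780662e+01] 331.28170934920297
reel_green [(array([ 0.4965, -0.2435,  0.0625]), 0.95)]
reel_blue []
tray [(array([ 0.5416, -0.2364,  0.0055]), 0.73)]
[0.63093014 0.02938047 0.48129458] [-1.52970386e+01  1.82324142e-02 -8.99073898e+01]
4.3333
0.84 1519
310 330 72 217
[0.59746798 0.03082192] [-0.99990371  0.01387699] [0.68092217 0.02966372] [0.47871517 0.03247001]
```

```bash
python3 -c "
import cv2,numpy as np
a=cv2.imread('pics/w1.png');b=cv2.imread('pics/w2.png')
cv2.imwrite('pics/w12.png',cv2.resize(np.vstack([a,b]),(480,600)))"
```

```text
(no output)
```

View pics/w12.png

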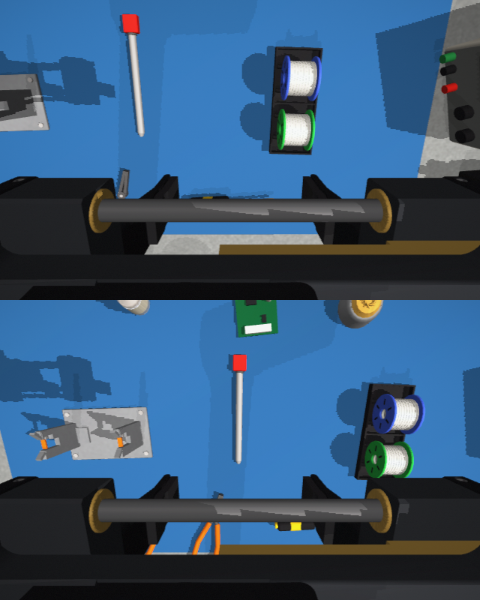

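```bash
python3 - <<'E'
from h import *
yaw=179.2
env.gripper_to(0.6)
env.goto([.627,.0305,.12],[180,0,yaw])
print(env.move_straight([.627,.0305,.004],rate=.1,force_limit=8), env.read_state()["position"])
env.gripper_to(0,45); s=env.read_state(); print(s["opening"]*87,s["finger_force"],s["force"])
env.move_straight([.627,.0305,.13])
env.goto([.495,-.09,.13],[180,0,-90])
p=env.grab_frame("wrist"); cv2.imwrite("pics/w3.png",p["image"]); print(p["position"],p["orientation"])
q=env.grab_frame("side"); cv2.imwrite("pics/s3.png",q["image"][60:300,200:520])
for c,zz in ((p,.13),(q,.1)):
  for n in ["reel_green","reel_blue","spindle","tray"]:
    r=env.trace(c,n)
    if r:
        y,x=np.nonzero(r[0]["mask"]); print(n,round(r[0]["score"],2),x.min(),x.max(),y.min(),y.max(),x.mean(),y.mean())
import pickle; pickle.dump((p,q),open("p3.pkl","wb"))
s=env.read_state(); print(s["opening"]*87,s["finger_force"],s["clock"])
E
```

```text
False [0.62757574 0.03064563 0.00476031]
10.757009329803003 44.999147057533264 [-0.4827054   0.42991581  1.28039548]
[ 0.49462167 -0.16190266  0.29137044] [-1.52530415e+01 -5.51205389e-02 -1.79928320e+02]
reel_green 0.82 268 370 0 36 319.0027173913044 17.360960144927535
reel_blue 0.65 139 247 0 32 195.092350103377 14.496898690558236
spindle 0.96 307 336 0 326 320.99354172048567 144.94962541978816
tray 0.62 139 388 0 54 268.68333333333334 33.25983333333333
reel_green 0.74 343 369 154 182 354.67241379310343 170.39870689655172
reel_blue 0.84 311 337 152 182 323.9597615499255 167.2667660208644
spindle 0.82 354 365 135 173 359.26666666666665 159.76
tray 0.72 304 375 170 188 341.74173228346456 181.55590551181103
10.529326885895994 44.99668836593628 13.0167
```

View pics/w3.png

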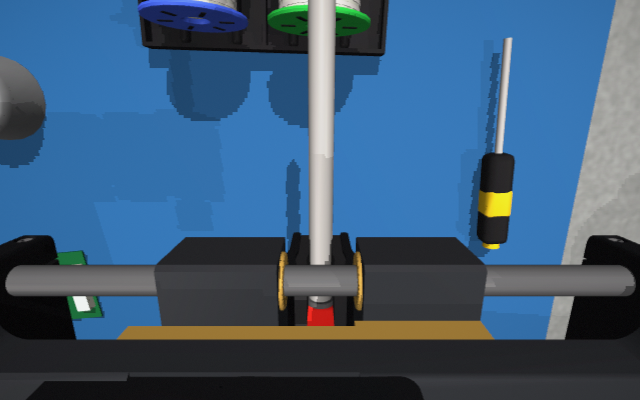

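View pics/s3.png

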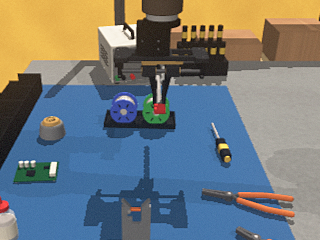

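```bash
python3 - <<'E'
from h import *
# lower in front of reel, tip ~20mm clear of the front face (tip reach = 148 mm)
env.move_straight([.495,-.025,.13]); env.move_straight([.495,-.025,.039])
p=env.grab_frame("wrist"); cv2.imwrite("pics/w4.png",p["image"][:260]); print(p["position"],p["orientation"])
for n in ["reel_green","reel_blue","spindle"]:
    r=env.trace(p,n)
    if not r: print(n,None); continue
    m=r[0]["mask"]; y,x=np.nonzero(m); print(n,round(r[0]["score"],2),x.min(),x.max(),y.min(),y.max())
    if n=="spindle":
        for v in range(y.min(),215,12):
            c=np.nonzero(m[v])[0]
            if len(c): print(v,c.min(),c.max(),np.round(ray(p,(c.min()+c.max()+0)/2,v,.044)*1e3,1), round(p["fx"]*.012/len(c),3))
    else:
        for u in ((x.min()+x.max())/2,):
            Rm,c=cam(p)
            from scipy.optimize import least_squares
            th=np.linspace(0,2*np.pi,200)
            def bb(s):
                q=np.array([proj(p,[s[0]+.035*np.cos(t),s[1]+d,.043+.035*np.sin(t)]) for t in th for d in(-.025,.025)]); return [q[:,0].min()-x.min(),q[:,0].max()-x.max()-1,(q[:,1].max()-y.max()-1),(q[:,1].min()-y.min())*(y.min()>1)]
            f=least_squares(bb,[.495,-.235]); print(f.x,f.fun)
print(env.read_state()["clock"])
E
```

```text
[ 0.4948905  -0.09730153  0.20110413] [-1.52575988e+01  2.86645469e-02 -1.79925465e+02]
reel_green None
reel_blue None
spindle 0.71 307 335 0 325
0 307 335 [ 494.7 -142.5   44. ] 0.137
12 308 335 [ 494.4 -138.    44. ] 0.142
24 309 335 [ 494.2 -133.4   44. ] 0.147
36 308 335 [ 494.4 -128.7   44. ] 0.142
48 308 335 [ 494.4 -123.9   44. ] 0.142
60 309 334 [ 494.4 -119.    44. ] 0.153
72 309 334 [ 494.4 -114.1   44. ] 0.153
84 309 334 [ 494.4 -109.1   44. ] 0.153
96 309 334 [ 494.3 -103.9   44. ] 0.153
108 309 334 [494.3 -98.7  44. ] 0.153
120 309 334 [494.3 -93.4  44. ] 0.153
132 309 333 [494.5 -88.   44. ] 0.159
144 309 333 [494.5 -82.5  44. ] 0.159
156 309 333 [494.5 -76.8  44. ] 0.159
168 309 333 [494.5 -71.1  44. ] 0.159
180 309 333 [494.5 -65.2  44. ] 0.159
192 309 333 [494.5 -59.3  44. ] 0.159
204 309 332 [494.7 -53.2  44. ] 0.166
14.5583
```

View pics/w4.png

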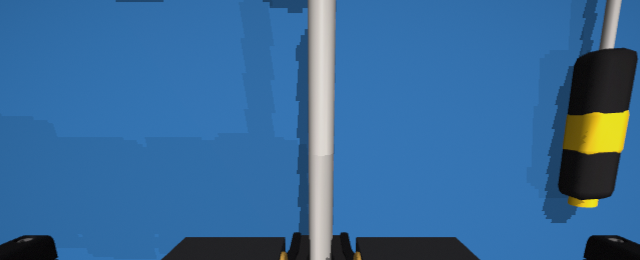

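```bash
python3 - <<'E'
from h import *
import pickle
from scipy.optimize import least_squares
p,q=pickle.load(open("p3.pkl","rb"))
th=np.linspace(0,2*np.pi,181)
def fit(c,box,x0):
    def bb(s):
        a=np.array([proj(c,[s[0]+.035*np.cos(t),s[1]+.025,.043+.035*np.sin(t)]) for t in th])
        f=[a[:,0].min()-box[0],a[:,0].max()-box[1]-1]
        if box[3]: f.append(a[:,1].max()-box[3]-1)
        return f
    r=least_squares(bb,x0); return r.x,r.fun
print(fit(p,(268,370,0,36),[.495,-.235]),fit(p,(139,247,0,32),[.575,-.235]))
# measure flange extents directly by colour too
im=p["image"].astype(int); g=(im[:,:,1]>im[:,:,0]+40)&(im[:,:,1]>im[:,:,2]+40); g[60:]=0
y,x=np.nonzero(g); print("green",x.min(),x.max(),y.max(), x[y==y.max()].mean())
def pc(c,X): return proj(c,X)
# side: green flange
im=q["image"].astype(int); g=(im[:,:,1]>im[:,:,0]+40)&(im[:,:,1]>im[:,:,2]+40); g[:140]=0;g[195:]=0;g[:,:330]=0;g[:,390:]=0
y,x=np.nonzero(g); print("side",x.min(),x.max(),y.min(),y.max(),fit(q,(x.min(),x.max(),0,y.max()),[.495,-.235]))
E
```

```text
(array([ 0.49485602, -0.24277997]), array([-0.6384506 ,  0.63887991,  0.05671462])) (array([ 0.5781189 , -0.24546185]), array([-1.14207476,  1.26835646,  0.11389604]))
green 267 370 35 336.6
side 342 369 154 182 (array([ 0.49579869, -0.24906919]), array([ 0.37469382, -0.37281664,  0.04684687]))
```

```bash
python3 - <<'E'
from h import *
def st(): s=env.read_state(); return np.round(s["position"],4),np.round(s["force"],1),round(s["clock"],2)
x=.495
env.move_straight([x,-.055,.039])
print(st())
h=env.move_straight([x,-.110,.039],rate=.05,force_limit=4); print(h,st())
if not h:
    h=env.move_straight([x,-.194,.039],rate=.06,force_limit=4); print(h,st())
p=env.grab_frame("wrist"); q=env.grab_frame("side")
a=p["image"][:260]; b=cv2.resize(q["image"][120:200,290:450],None,fx=4,fy=4,interpolation=cv2.INTER_CUBIC)
cv2.imwrite("pics/ins.png",np.vstack([a,b]))
for c in(p,q):
  for n in ["reel_green","reel_blue"]: print(n,[(np.round(d["xyz"],3),round(d["score"],2)) for d in env.search_frame(c,n)[:1]])
E
```

```text
(array([ 0.4951, -0.0555,  0.0393]), array([-0.1, -0.2, -1.3]), 14.91)
False (array([ 0.495 , -0.1098,  0.039 ]), array([-0.3,  0.1, -1.3]), 16.16)
False (array([ 0.495 , -0.1937,  0.039 ]), array([ 0. , -1.4, -0.3]), 17.71)
reel_green [(array([ 0.492, -0.244,  0.06 ]), 0.66)]
reel_blue [(array([ 0.569, -0.251,  0.065]), 0.6)]
reel_green [(array([ 0.495, -0.218,  0.051]), 0.94)]
reel_blue [(array([ 0.577, -0.221,  0.051]), 0.58)]
```

View pics/ins.png

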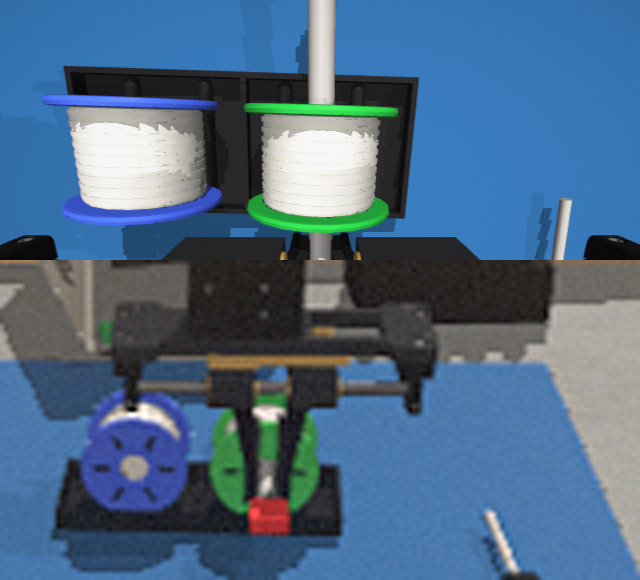

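```bash
python3 - <<'E'
from h import *
def st(): s=env.read_state(); return np.round(s["position"],4),np.round(s["force"],1),round(s["clock"],2)
p=env.grab_frame("wrist")
im=p["image"].astype(int); g=(im[:,:,1]>im[:,:,0]+40)&(im[:,:,1]>im[:,:,2]+40)
m=g[:,262:380]; y,_=np.nonzero(m[:150]); b=y.min(); y2,_=np.nonzero(m[150:240]); 
print("rear top row",b,ray(p,321,b,.078),"front bottom row",150+y2.max(),ray(p,321,150+y2.max(),.03))
h=env.move_straight([.495,-.1937,.0365],rate=.02,force_limit=3); print(h,st())
env.gripper_to(0.3); env.dwell(.4); print(env.read_state()["finger_force"],st())
env.move_straight([.495,-.1937,.135],rate=.12)
p=env.grab_frame("wrist"); q=env.grab_frame("side")
b=cv2.resize(q["image"][120:200,290:450],None,fx=4,fy=4,interpolation=cv2.INTER_CUBIC)
cv2.imwrite("pics/rel.png",np.vstack([p["image"][:260],b]))
import pickle; pickle.dump((p,q),open("p5.pkl","wb"))
for n in ["reel_green","spindle"]:
    r=env.trace(p,n)
    if r: y,x=np.nonzero(r[0]["mask"]); print(n,x.min(),x.max(),y.min(),y.max())
print(st())
E
```

```text
rear top row 103 [ 0.49404525 -0.26869263  0.078     ] front bottom row 233 [ 0.49371777 -0.2015028   0.03      ]
False (array([ 0.4948, -0.1937,  0.0362]), array([ 0.6, -0.1, -1. ]), 18.33)
0.0 (array([ 0.495 , -0.1937,  0.0365]), array([-0.3, -0.3, -0.3]), 19.35)
reel_green 272 367 106 183
spindle 304 333 0 264
(array([ 0.4946, -0.1936,  0.1342]), array([ 0. ,  0.2, -0.7]), 20.52)
```

View pics/rel.png

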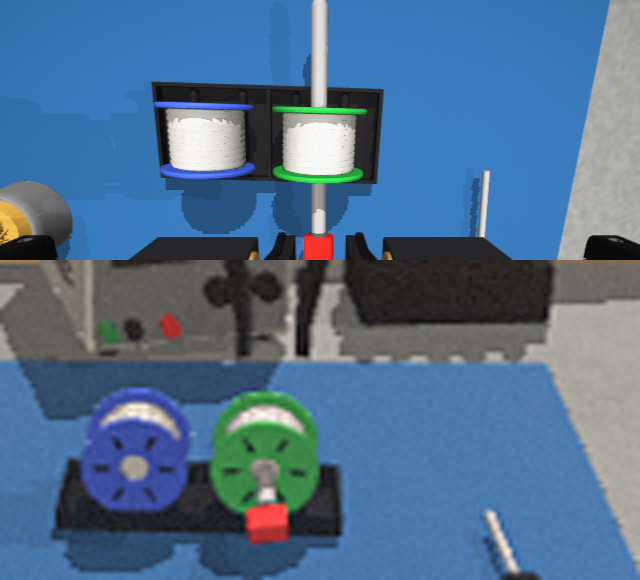

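```bash
python3 - <<'E'
from h import *
import pickle
def st(): s=env.read_state(); return np.round(s["position"],4),np.round(s["force"],1),round(s["clock"],2),round(s["opening"]*87,1)
p,q=pickle.load(open("p5.pkl","rb")); im=p["image"].astype(int)
r=(im[:260,:,2]>im[:260,:,1]+80)&(im[:260,:,2]>im[:260,:,0]+80); y,x=np.nonzero(r[:,290:345]); print("head row",y.min(),ray(p,318,y.min(),.046),ray(p,318,106,.078))
env.goto([.495,-.2437,.16],[180,0,178]); env.gripper_to(1.0)
print(env.move_straight([.495,-.2437,.053],rate=.1,force_limit=8),st())
env.gripper_to(0,60); print(st(),env.read_state()["finger_force"])
env.move_straight([.495,-.2437,.24],rate=.12); print(st())
env.goto([.61,.285,.26],[180,0,180])
p=env.grab_frame("wrist"); print(st())
q=env.grab_frame("side"); pickle.dump((p,q),open("p6.pkl","wb"))
b=cv2.resize(q["image"][20:220,240:500],(640,492))[:340]
cv2.imwrite("pics/st.png",np.vstack([p["image"][:260],b]))
for n in ["stand","jaw_left","jaw_right","seat_left","seat_right"]:
    for c in (p,q): print(n,[(np.round(d["xyz"],4),round(d["score"],2)) for d in env.search_frame(c,n)[:2]])
E
```

```text
head row 233 [ 0.49496821 -0.1712708   0.046     ] [ 0.49480927 -0.26873288  0.078     ]
False (array([ 0.4956, -0.2438,  0.0537]), array([-0.7, -0.5, -0. ]), 24.29, 86.9)
(array([ 0.495 , -0.2438,  0.0531]), array([0.2, 0.9, 1.2]), 25.02, 49.3) 59.985715362854535
(array([ 0.4945, -0.2435,  0.2391]), array([-0.5, -0. , -4.7]), 26.73, 49.4)
(array([0.6104, 0.2836, 0.2602]), array([-0.5,  0.5, -4.9]), 28.73, 49.6)
stand [(array([0.5327, 0.2795, 0.0045]), 0.64)]
stand [(array([0.5365, 0.3122, 0.0094]), 0.85), (array([0.6102, 0.3706, 0.2506]), 0.4)]
jaw_left [(array([0.5331, 0.2882, 0.0063]), 0.7), (array([0.5343, 0.3507, 0.0928]), 0.64)]
jaw_left []
jaw_right [(array([0.5285, 0.2819, 0.0094]), 0.67), (array([0.5384, 0.225 , 0.0896]), 0.57)]
jaw_right [(array([0.5404, 0.2255, 0.093 ]), 0.4), (array([0.7585, 0.0074, 0.0065]), 0.17)]
seat_left [(array([0.5351, 0.2813, 0.0082]), 0.86)]
seat_left [(array([0.5352, 0.312 , 0.0078]), 0.88), (array([0.6004, 0.311 , 0.257 ]), 0.26)]
seat_right [(array([0.5334, 0.2869, 0.007 ]), 0.68)]
seat_right [(array([0.5372, 0.3142, 0.0063]), 0.66)]
```

View pics/st.png

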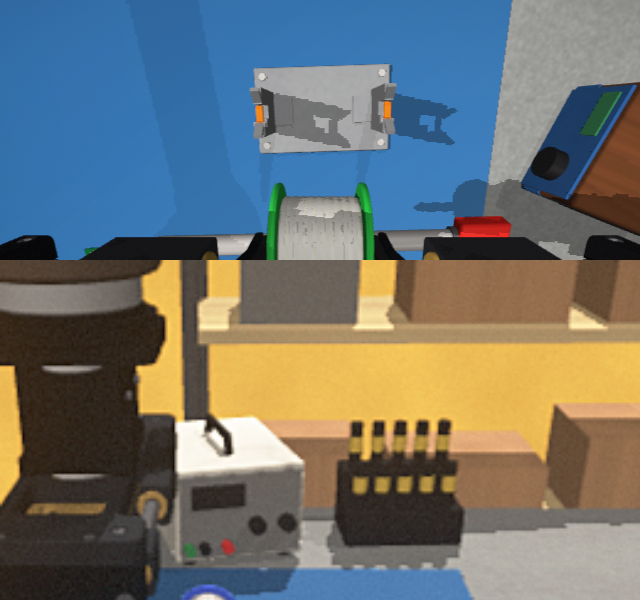

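```bash
python3 - <<'E'
from h import *
import pickle
p,q=pickle.load(open("p6.pkl","rb")); im=p["image"]; print(p["position"],p["orientation"])
hsv=cv2.cvtColor(im,cv2.COLOR_BGR2HSV); m=cv2.inRange(hsv,(8,150,120),(22,255,255)); m[:60]=0;m[180:]=0;m[:,:230]=0;m[:,410:]=0
n,l,s,c=cv2.connectedComponentsWithStats(m)
P=[]
for i in range(1,n):
    if s[i,4]>20:
        x,y,w,h=s[i,:4]; print(s[i],np.round(ray(p,x+w/2-.5,y+h/2-.5,.091),4), "x-extent",ray(p,x+w/2,y-.5,.091)[0],ray(p,x+w/2,y+h-.5,.091)[0])
# base outline
g=cv2.inRange(hsv,(0,0,90),(180,60,255)); t=env.trace(env.grab_frame("wrist"),"stand")
mk=t[0]["mask"].astype(np.uint8); r=cv2.minAreaRect(cv2.findNonZero(mk)); print(r)
for u,v in cv2.boxPoints(r): print((u,v),np.round(ray(p,u,v,.008),4))
for u,v in ((253,69),(389,64),(391,148),(263,153)): print(np.round(ray(p,u,v,.008),4))
E
python3 -c "
import cv2;a=cv2.imread('pics/st.png')[50:170,235:415];cv2.imwrite('pics/stz.png',cv2.resize(a,None,fx=4,fy=4,interpolation=cv2.INTER_NEAREST))"
```

```text
[0.53804198 0.28348493 0.42171722] [-1.51736910e+01 -2.09230709e-02  8.99991527e+01]
[384 101   7  18 120] [0.536  0.3479 0.091 ] x-extent 0.5276968232472546 0.5443805067278361
[256 105   8  18 114] [0.5397 0.2251 0.091 ] x-extent 0.5313640361475294 0.5481474954602732
((321.79644775390625, 108.76466369628906), (88.83563232421875, 145.1212615966797), 89.11859893798828)
(np.float32(248.56113), np.float32(65.468285)) [0.4861 0.2003 0.008 ]
(np.float32(393.66525), np.float32(63.235924)) [0.4836 0.3691 0.008 ]
(np.float32(395.03177), np.float32(152.06104)) [0.5865 0.3768 0.008 ]
(np.float32(249.92764), np.float32(154.2934)) [0.5892 0.1962 0.008 ]
[0.4899 0.2053 0.008 ]
[0.4845 0.3638 0.008 ]
[0.5815 0.3715 0.008 ]
[0.5876 0.2126 0.008 ]
```

View pics/stz.png

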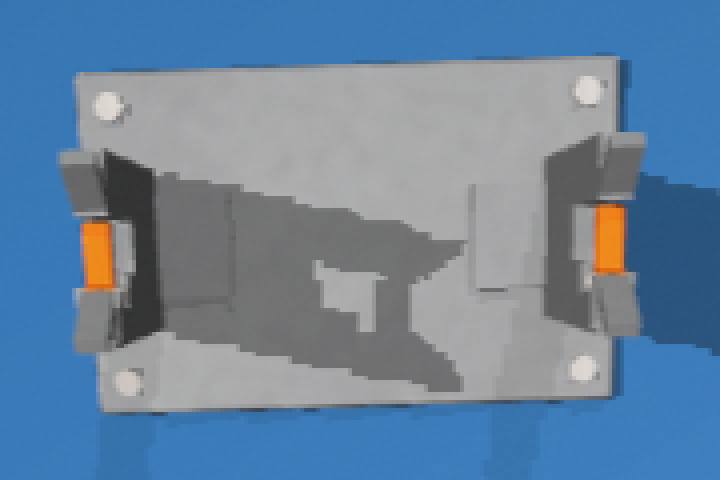

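```bash
python3 - <<'E'
from h import *
import pickle
def st(): s=env.read_state(); return np.round(s["position"],4),np.round(s["force"],1),np.round(s["wrist_torque"],2),round(s["clock"],2),round(s["opening"]*87,1)
X,Y=.5373,.292
env.goto([X,Y,.17],[180,0,-178.2]); print(st())
ok=True
for z in (.125,.110,.102,.095,.088,.082,.078,.0735):
    h=env.move_straight([X,Y,z],rate=.05,force_limit=40); print(z,h,*st())
    if h: break
q=env.grab_frame("side"); pickle.dump(q,open("p7.pkl","wb"))
cv2.imwrite("pics/seat.png",cv2.resize(q["image"][200:400,230:440],(630,600),interpolation=cv2.INTER_CUBIC))
E
```

```text
(array([0.5373, 0.2923, 0.1701]), array([ 0.6,  0.1, -4.7]), array([ 0.07, -0.16, -0.06]), 29.92, 49.5)
0.125 False [0.5376 0.2923 0.1255] [ 0.7 -0.3 -4.8] [ 0.02 -0.05  0.03] 30.97 50.0
0.11 False [0.5373 0.2919 0.1097] [-0.2 -0.4 -3.9] [-0.03 -0.04 -0.01] 31.42 49.4
0.102 False [0.5384 0.293  0.1042] [-1.9  0.4  6. ] [-0.09  0.6  -0.04] 31.73 49.8
0.095 False [0.5377 0.293  0.0986] [-6.6  1.1 12.6] [-0.12  2.05 -0.14] 32.02 49.1
0.088 False [0.5361 0.2923 0.0897] [-7.   1.4  5.4] [ 0.29  2.23 -0.08] 32.31 49.7
0.082 False [0.5369 0.2917 0.0813] [ 0.3  0.1 -5.2] [-0.06 -0.01 -0.03] 32.58 49.3
0.078 False [0.5374 0.2918 0.0775] [ 0.4  0.4 -4.9] [ 0.02 -0.01 -0.  ] 32.83 49.5
0.0735 False [0.5381 0.2925 0.0745] [-0.6  0.5  1.4] [-0.07  0.18 -0.02] 33.08 49.5
```

View pics/seat.png

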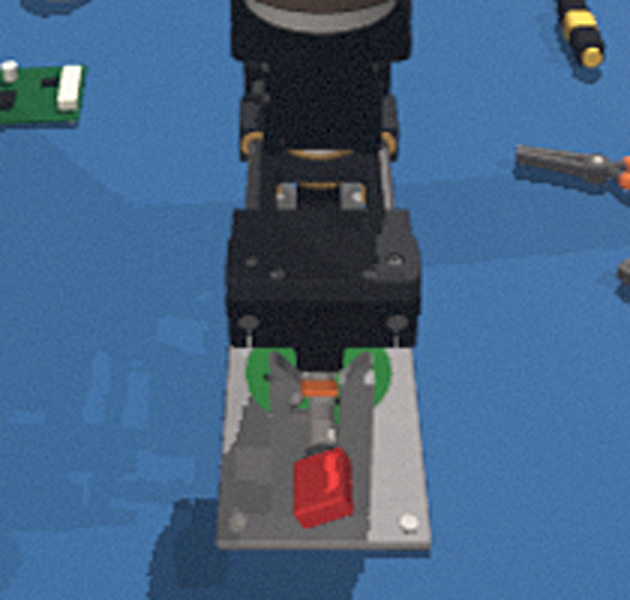

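```bash
python3 - <<'E'
from h import *
def st(): s=env.read_state(); return np.round(s["position"],4),np.round(s["force"],1),round(s["clock"],2),round(s["opening"]*87,1)
X,Y=.5373,.292
print(env.move_straight([X,Y,.0705],rate=.03,force_limit=12),*st())
env.move_straight([X,Y,.0735],rate=.03)
env.gripper_to(.69); print(*st())
env.move_straight([X,Y,.19],rate=.1); env.goto([.61,.2,.30],[180,0,180]); print(*st())
p=env.grab_frame("wrist"); q=env.grab_frame("side")
a=cv2.resize(q["image"][230:390,270:400],(400,492),interpolation=cv2.INTER_CUBIC)
t=env.grab_frame("top")["image"]
b=cv2.resize(p["image"][:250,280:480],(394,492)); print(a.shape,b.shape)
cv2.imwrite("pics/fin.png",np.hstack([a,b]))
for n in("jaw_left","jaw_right","reel_green","spindle"):
  for c in(p,q): print(n,[(np.round(d["xyz"],3),round(d["score"],2)) for d in env.search_frame(c,n)[:2]])
E
```

```text
False [0.5386 0.2926 0.0743] [-4.4 -1.3 14.2] 33.38 49.8
[0.5373 0.2919 0.0732] [ 0.   0.3 -0.6] 34.16 59.9
[0.6091 0.2002 0.2981] [-0.4  0.4 -0.9] 36.16 60.0
(492, 400, 3) (492, 394, 3)
jaw_left [(array([0.536, 0.35 , 0.09 ]), 0.44)]
jaw_left []
jaw_right [(array([0.543, 0.226, 0.091]), 0.62)]
jaw_right [(array([0.756, 0.007, 0.009]), 0.66)]
reel_green []
reel_green [(array([0.539, 0.299, 0.086]), 0.88)]
spindle [(array([0.538, 0.336, 0.072]), 0.66)]
spindle [(array([0.539, 0.376, 0.068]), 0.64), (array([0.299, 0.24 , 0.012]), 0.21)]
```

View pics/fin.png

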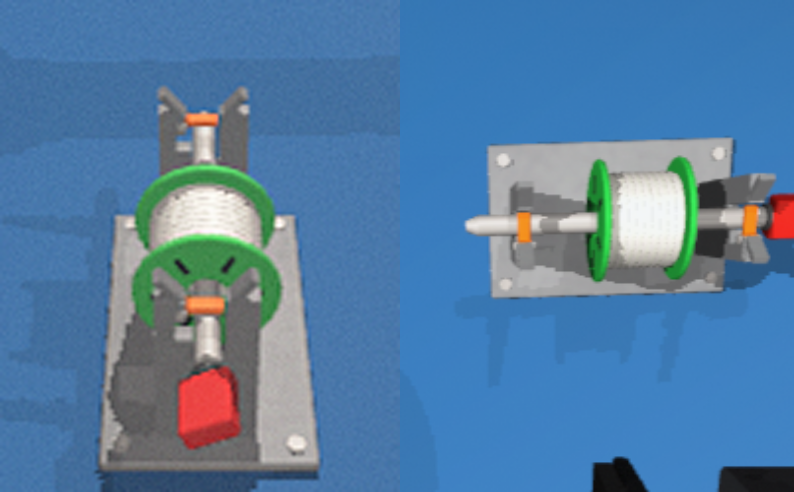

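```bash
python3 -c "
from h import *
print(env.close_job())"
```

```text
the job is handed in; nothing more can be done
None
```

The green reel hangs on the spindle between the forks, with both jaws shut above the shaft in the last pictures; the job is handed in at about 36 s of the 67 s allowed, and `close_job` returned no verdict.

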